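Tip a counted tray of pipe fittings into the order tub

TASK

Slide the blue tub up against the front of the grey stand, square and centred under the tray's nose; then press the back of the tray down on its push-push latch so that it springs free, and tip it up by its red handle until all six fittings have slid into the tub. Bring the tray back down and press it until the latch holds it level again, and check that it stayed shut. Leave the tub where it is and do not disturb the other things on the counter.

Things in the scene. Friction and masses are not known exactly. Their poses are not given: they have to be found in the camera images.
- stand: Grey steel stand of the tip-up tray, fixed to the counter, 196 mm wide (x), from y = +18 mm (face of its flat front panel, 86 mm high, where the tub stops) to y = +208 mm; hinge ears 162 mm high. Origin on the counter, 18 mm in front of that panel, on the centre line. +y runs from the tub's place to the tray's back, +x along the hinge. Hinge axis: along x at y = +40, z = 150 mm.
- tray (a joint): Tilt of the tray about its hinge, rad: 0 = level and latched, positive = back up and nose down, end stop 1.0; pressed below level it is negative, stop at -0.07. Released, a spring floats it at about 0.1 to 0.2 loaded, 0.25 empty; tipping it right up takes 3 to 8 N at the handle, and it sinks back if let go. Fittings start to slide at 0.45 to 0.65 rad.
- latch (a point): Black push-push latch under the tray's back, 120 mm behind the hinge; this point is fixed to the stand. Press the tray's back or handle down past level until it stops (about 11 mm at the handle, 3 to 6 N), then let go: a latched tray is released and springs up; a tray that was up is caught and stays at 0. Each press changes it over, so check which it did.
- nose (a point): Middle of the floor's edge at the open nose of the aluminium tray, 80 mm in front of the hinge axis, 160 mm above the counter when level; fixed to the tray. Tray floor 156 mm wide, from here to the back wall 135 mm behind the hinge; walls 42 mm high, 24 mm near the nose. At full tilt the nose's underside clears the tub's rim by about 15 mm.
- handle (a point): Middle of the red round grip bar behind the tray: 16 mm diameter, 116 mm long along the stand's x, on two arms at 52 mm either side, 40 mm clear gap to the back wall. Level, it is 185 mm behind the hinge axis (stand y = +225) and 180 mm above the counter, with free space below it; it turns with the tray about the hinge axis. Axes are the tray's.
- tub_c (a point): Blue open tub, 190 mm (x) by 175 mm (y) by 70 mm high, 4 mm walls, 0.28 kg, finger grip on its -y side; this point is its centre, 35 mm above its underside. In its place its +y wall touches the stand's front panel and it is centred: this point is then at x = 0, y = -70 mm in the stand's axes, axes parallel. It slides on the counter.
- tub_grip (a point): Middle of the tub's finger grip: a lip 90 mm long (tub's x), 16 mm thick (tub's y) with the wall, 22 mm high, its top level with the rim, 70 mm above the counter. This point is 11 mm below the rim and 91.5 mm from the tub's centre towards the tub's -y.
- elbow0_c (a point): Grey steel pipe elbow, 90 degrees, about 40 by 40 by 28 mm, 60 g; this point is near its middle, 14 mm up as it lies in the tray at the start.
- coupling0_c (a point): Brass hexagon coupling, 32 mm across flats, 32 mm long, about 60 g; this point is its centre.
- elbow1_c (a point): Grey steel pipe elbow, 90 degrees, about 40 by 40 by 28 mm, 60 g; this point is near its middle, 14 mm up as it lies in the tray at the start.
- coupling1_c (a point): Brass hexagon coupling, 32 mm across flats, 32 mm long, about 60 g; this point is its centre.
- elbow2_c (a point): Grey steel pipe elbow, 90 degrees, about 40 by 40 by 28 mm, 60 g; this point is near its middle, 14 mm up as it lies in the tray at the start.
- coupling2_c (a point): Brass hexagon coupling, 32 mm across flats, 32 mm long, about 60 g; this point is its centre.
- sealant: Jar of pipe sealant, 64 mm diameter, 95 mm high, beside the stand; leave alone.
- spanner: Spanner, 190 mm long, lying behind the stand; leave alone.
- driver: Screwdriver, 200 mm long, lying near the tub; leave alone.
- carton: Cardboard carton, 70 by 110 by 45 mm, beside the stand; leave alone.
- tape: Yellow tape measure, about 70 mm, 26 mm high, lying on the counter behind the tray's handle; leave alone.
Things that resemble listed ones, but are neither listed nor needed, are in the scene too. Leave any orange look-alike of the part that bears coupling0_c alone.

How it is judged:
On the way, in this order (a step that is already met when the one before it is completed fails the run):
1. the tub stands square and centred against the stand's front (y of tub_c in the frame of stand above -0.083 m and x of tub_c in the frame of stand between -0.02 and 0.02 m and angle between the x axis of tub_c and the x axis of stand, either way round below 0.12 rad and height (world z) of tub_c below 0.042 m), for 0.2 s.
2. with the tray tipped up, all six fittings are in the tub (all of step 1 and value of joint tray above 0.3 rad and z of each of elbow0_c, elbow1_c, elbow2_c, coupling0_c, coupling1_c, coupling2_c in the frame of tub_c below 0.036 m and x of elbow0_c in the frame of tub_c between -0.092 and 0.092 m and y of elbow0_c in the frame of tub_c between -0.085 and 0.085 m and x of elbow1_c in the frame of tub_c between -0.092 and 0.092 m and y of elbow1_c in the frame of tub_c between -0.085 and 0.085 m and x of elbow2_c in the frame of tub_c between -0.092 and 0.092 m and y of elbow2_c in the frame of tub_c between -0.085 and 0.085 m and x of coupling0_c in the frame of tub_c between -0.092 and 0.092 m and y of coupling0_c in the frame of tub_c between -0.085 and 0.085 m and x of coupling1_c in the frame of tub_c between -0.092 and 0.092 m and y of coupling1_c in the frame of tub_c between -0.085 and 0.085 m and x of coupling2_c in the frame of tub_c between -0.092 and 0.092 m and y of coupling2_c in the frame of tub_c between -0.085 and 0.085 m), for 0.2 s.
At the end, for the whole second after the job is handed in: All six fittings lie inside the tub (centres within its walls and below its rim); the tub stands on the counter with its back wall within 13 mm of the stand's front panel, centred within 20 mm and square within 0.12 rad, and is at rest; the tray is level and held by its latch (within 0.02 rad of 0) (all of step 1 and z of each of elbow0_c, elbow1_c, elbow2_c, coupling0_c, coupling1_c, coupling2_c in the frame of tub_c below 0.036 m and x of elbow0_c in the frame of tub_c between -0.092 and 0.092 m and y of elbow0_c in the frame of tub_c between -0.085 and 0.085 m and x of elbow1_c in the frame of tub_c between -0.092 and 0.092 m and y of elbow1_c in the frame of tub_c between -0.085 and 0.085 m and x of elbow2_c in the frame of tub_c between -0.092 and 0.092 m and y of elbow2_c in the frame of tub_c between -0.085 and 0.085 m and x of coupling0_c in the frame of tub_c between -0.092 and 0.092 m and y of coupling0_c in the frame of tub_c between -0.085 and 0.085 m and x of coupling1_c in the frame of tub_c between -0.092 and 0.092 m and y of coupling1_c in the frame of tub_c between -0.085 and 0.085 m and x of coupling2_c in the frame of tub_c between -0.092 and 0.092 m and y of coupling2_c in the frame of tub_c between -0.085 and 0.085 m and value of joint tray between -0.02 and 0.02 rad and linear speed of tub below 0.02 m/s); the robot touches nothing.
It fails at once if one of the things to be left alone (jar, carton, spanner, screwdriver, tape measure) is knocked more than 30 mm out of its place (distance of any of sealant, spanner, driver, carton, tape from where it was at the start of the episode above 0.03 m).
It also fails if it takes over 69 s, if anything falls off the work surface, if the arm or the gripper's body presses on something with over 40 N, if the wrist force passes 120 N, or if a joint passes its speed limit or range.

ROBOT

A 7-joint arm with a two-finger parallel gripper is mounted at the origin on the work surface. World frame = base frame: x ahead of the robot, y to its left, z up, the work surface at z = 0. Lengths are in m, angles in rad, forces in N, time in s.
With the tool pointing down it reaches from about 0.4 to 0.85 m from the base axis. Payload 4.5 kg.
Tool frame: the origin (TCP) lies at the centre of the arm's flange, where the gripper is bolted on; the fingertips stand r.tcp_to_tips ahead of it and the grasp point (between the pads) lies 147 mm ahead of it (r.tcp_to_tips is the distance from the TCP to the fingertips, in m); x points along the fingers, y is the direction in which the jaws open and shut, and the axes are right-handed (so a half turn about x gives the same grasp; the last joint's range is limited). The gripper opens to 88 mm and grips with 3 to 60 N. Pads are 18 mm wide; open, the fingers measure 123 mm over their backs; the gripper's body (75 mm by 187 mm) begins 45 mm behind the grasp point.
Start: joints at [1.254, 0.689, -0.195, 1.565, 0.157, 0.902, -0.215], TCP at [0.215, -0.587, 0.405] pointing down, gripper open.
Joint ranges: [-3.01, 3.01], [-0.46, 2.08], [-1.47, 1.51], [0.13, 2.56], [-1, 4.14], [0.04, 2.09], [-2.66, 2.66]. Speed limits (rad/s): [2.57, 2.57, 3.14, 3.14, 3.14, 3.14, 3.14].

INTERFACE

Orientations are given as a unit quaternion [x, y, z, w].
In Python, from plant import r, eyes gives the robot as it stands.
- The arm moves only by the tool carry_out, never from a script. Its argument "targets" is text: rows parted by semicolons, each of 5 numbers parted by spaces: the opening, from 0 (shut) to 1 (fully open), then the shift along the tool's x, y, z in mm, then the turn about the tool's x in rad. A call has 1 to 20 rows; each row shifts and turns the commanded pose from where the row before left it, along the tool's axes as they then stand; what a row does not reach is not made up. A row lasts 1/12 s, in which the tool goes at most 41.7 mm and 7.16 degrees, less where a joint would pass 70% of its speed; a pose out of reach is approached as far as the arm can. A call is refused whole if a number of a shift passes 41.7 or a number of a turn 0.125, either way. A call with a gripper value outside its range is refused whole. The fingers move at their own pace and stop on an object; "force" is the grip in N (left out, the last holds). Time passes only in rows, so rows that do not move let the fingers close. It gives the time, the measured TCP pose, the force and the opening at its end, in the units of the state.
- r.get_state(): the state, without advancing time (a new reading comes with each control period).
- eyes.snapshot(name): name is "side" or "top"; returns (picture, depth): 420x560x3 uint8, blue, green, red; 420x560 float32, m along the optical axis (not along the pixel's ray), 0 where there is no reading.
- eyes.camera_params(name): a dict with "intrinsics" (3x3 intrinsics, pixels), "dist_coeffs" ([k1, k2, p1, p2, k3] as OpenCV has them; the pictures are not rectified), "rvec" (rotation vector, rad) and "tvec" (3), from world to camera coordinates, as OpenCV has them. Camera axes: x right, y down, z forward; pixel columns grow to the right and rows downward; lengths in m; the calibration is good to about 2 mm. A picture is of the moment at which its call begins. camera_params takes no time and is no camera call.
- r.finish_job(): hands the job in, once; it reports no verdict.
The state is a dict: "clock": time; "q": joint angles; "qd": joint speeds; "joint_torque": joint torques, N m; "tool_pos": TCP position; "eef_rot": TCP orientation; "contact_force": force on the tool from outside, world axes, zero at the start; "moment": the same for the moment, N m; "opening": opening from 0.0 (shut) to 1.0 (fully open).
Only numpy, scipy, OpenCV 4.12 (cv2) and the standard library are available. Lean on these libraries where they do the work, as an engineer would, in place of code of your own. Each camera call takes 0.05 s, during which the arm holds its last target.

## Working session

There is one attempt and no reset: what is moved stays moved. The work goes in short steps, Python scripts to look and compute and a tool call to move; the robot and the scene stay as the last step left them, time stands still between calls to the robot, and variables do not carry over. Pictures are saved under pics/ and viewed, and the job is handed in when it is done.

Besides the shell and the picture viewer there is one more tool, called after "Request:" as a command line: name --argument value ..., lists and objects as JSON in quotes. carry_out: Moves the arm, as the interface text tells. Its arguments: {"type":"object","properties":{"targets":{"type":"string"},"force":{"type":"number"}},"required":["targets"]}

```bash
ls; mkdir -p pics; python3 - <<'E'
from plant import r, eyes
import cv2
s=r.get_state(); print(s); print(r.tcp_to_tips)
for n in("side","top"):
    p,d=eyes.snapshot(n); cv2.imwrite(f"pics/{n}0.png",p)
    import numpy as np; np.save(f"pics/{n}0.npy",d); print(eyes.camera_params(n))
E
```

```text
pics
{'clock': 0.0, 'q': array([ 1.25381936,  0.68997111, -0.19449855,  1.56633424,  0.157335  ,
        0.90251607, -0.21508379]), 'qd': array([ 1.72868757e-04,  5.51683476e-05,  6.33806642e-04, -9.78941988e-04,
       -1.28976620e-03,  4.56663251e-04,  1.42363233e-03]), 'joint_torque': array([-2.66857014e-04, -5.27568233e+01, -1.26687806e+00, -1.53431547e+01,
       -5.25578996e-02,  6.45145090e-03,  1.60375153e-04]), 'tool_pos': array([ 0.21461744, -0.58664655,  0.40392003]), 'eef_rot': array([-0.69607881, -0.12404661,  0.696425  , -0.12279641]), 'contact_force': array([ 0.45296723,  0.26836517, -0.01201643]), 'moment': array([-0.00549364, -0.0088643 , -0.02635028]), 'opening': 0.9984239899525164}
0.166
{'intrinsics': array([[381.1159591 ,   0.        , 280.72754956],
       [  0.        , 381.1159591 , 209.81599927],
       [  0.        ,   0.        ,   1.        ]]), 'dist_coeffs': array([-0.06701762,  0.        ,  0.        ,  0.        ,  0.        ]), 'rvec': array([ 2.09277562, -0.29506297,  0.15587492]), 'tvec': array([-0.50669195,  0.23443681,  0.62676265])}
{'intrinsics': array([[403.81656142,   0.        , 279.136188  ],
       [  0.        , 403.81656142, 211.05288597],
       [  0.        ,   0.        ,   1.        ]]), 'dist_coeffs': array([-0.00828466,  0.        ,  0.        ,  0.        ,  0.        ]), 'rvec': array([ 2.12416942, -2.15696341,  0.14899507]), 'tvec': array([0.09715163, 0.59372282, 0.87294596])}
```

View pics/side0.png

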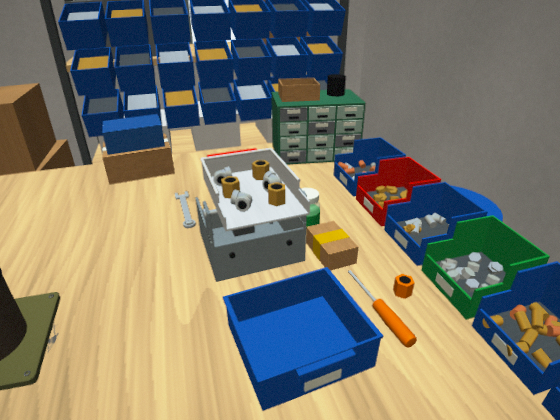

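View pics/top0.png

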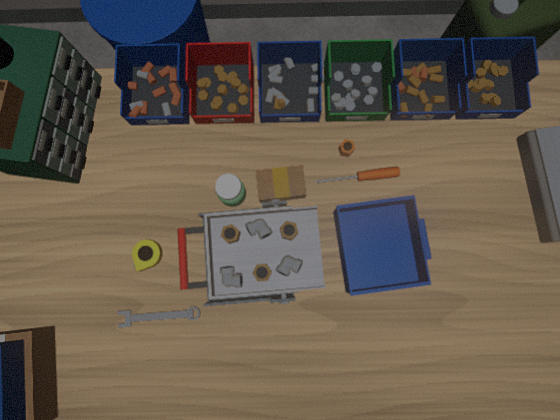

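The side picture shows the blue tub at (300,335), stand and tray at (253,215) and the orange look-alike coupling at (403,286), outside the tray. The top picture shows the tub at (382,245), the tray at (263,253), the red handle at (183,258) and the tape at (146,254). I'll take closer crops and measure.

```bash
cat > h.py <<'E'
import numpy as np, cv2
from plant import r, eyes
def ray(n,uv):
    c=eyes.camera_params(n); R=cv2.Rodrigues(c["rvec"])[0]; t=c["tvec"]
    p=cv2.undistortPoints(np.array(uv,float).reshape(-1,1,2),c["intrinsics"],c["dist_coeffs"]).reshape(-1,2)
    d=np.c_[p,np.ones(len(p))]@R
    return -R.T@t, d
def atz(n,uv,z):
    o,d=ray(n,uv); return o+d*((z-o[2])/d[:,2])[:,None]
def proj(n,P):
    c=eyes.camera_params(n); return cv2.projectPoints(np.array(P,float).reshape(-1,1,3),c["rvec"],c["tvec"],c["intrinsics"],c["dist_coeffs"])[0].reshape(-1,2)
def cloud(n,d):
    v,u=np.mgrid[0:420,0:560]; o,dr=ray(n,np.c_[u.ravel(),v.ravel()])
    return (o+dr*d.ravel()[:,None]).reshape(420,560,3)
def crop(p,f,x0,y0,x1,y1,k):
    cv2.imwrite(f,cv2.resize(p[y0:y1,x0:x1],None,fx=k,fy=k,interpolation=cv2.INTER_CUBIC))
E
python3 - <<'E'
from h import *
p=cv2.imread("pics/top0.png"); crop(p,"pics/topc.png",110,130,440,330,2.4)
P=cloud("top",np.load("pics/top0.npy"))
for uv in [(382,245),(183,258),(146,254),(380,200),(425,240),(280,25),(263,250),(60,120),(320,253),(208,253),(231,190),(280,183)]: print(uv,P[uv[1],uv[0]].round(3))
E
```

```text
(382, 245) [ 0.517 -0.151  0.004]
(183, 258) [0.487 0.269 0.19 ]
(146, 254) [0.503 0.394 0.027]
(380, 200) [ 0.613 -0.136  0.069]
(425, 240) [ 0.522 -0.229  0.071]
(280, 25) [ 1.575  0.078 -0.75 ]
(263, 250) [0.502 0.12  0.157]
(60, 120) [0.786 0.552 0.135]
(320, 253) [0.494 0.009 0.159]
(208, 253) [0.495 0.219 0.206]
(231, 190) [0.635 0.191 0.096]
(280, 183) [0.66  0.085 0.046]
```

View pics/topc.png

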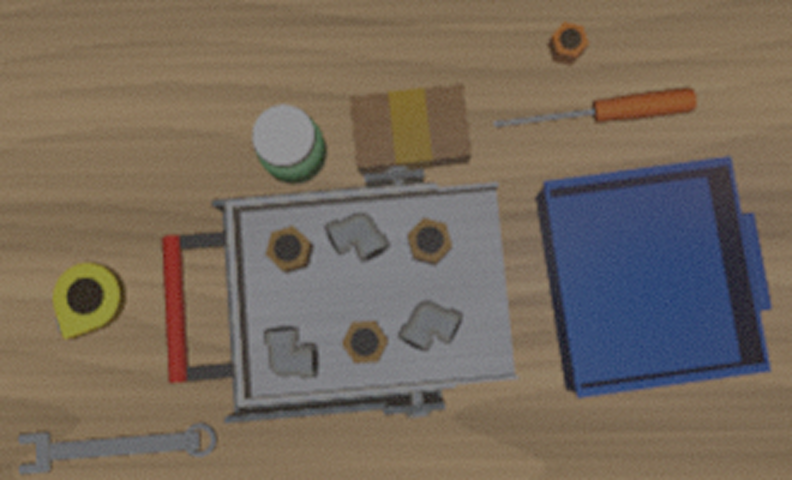

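```bash
python3 - <<'E'
from h import *
f=lambda L:[(x/2.4+110,y/2.4+130) for x,y in L]
h=atz("top",f([(172,236),(177,381)]),.184); print("handle",h.round(4),h.mean(0),np.linalg.norm(h[0]-h[1]))
e=atz("top",f([(398,176),(420,402)]),.160); print("ears",e.round(4),e.mean(0))
t=atz("top",f([(540,188),(730,158),(768,370),(578,396)]),.07); print("tub",t.round(4),t.mean(0),[np.linalg.norm(t[i]-t[i-1]) for i in range(4)])
# plane fits via depth
P=cloud("top",np.load("pics/top0.npy"))
# handle by red mask
p=cv2.imread("pics/top0.png").astype(int); m=(p[...,2]>p[...,1]*2)&(p[...,2]>p[...,0]*2)&(P[...,2]>.15)&(P[...,2]<.22)
m[:200]=0; m[300:]=0
q=P[m]; print(len(q),q.mean(0),q.min(0),q.max(0)); c=q-q.mean(0);w=np.linalg.svd(c[:,:2])[2] if 0 else np.linalg.eigh(c[:,:2].T@c[:,:2])[1][:,1]; print("handle axis",w,np.arctan2(w[1],w[0]))
# side cam: front panel, find by depth: points z .01-.08 near y~0
S=cloud("side",np.load("pics/side0.npy"))
s=S[235:275,205:305].reshape(-1,3); s=s[(s[:,2]>.02)&(s[:,2]<.075)]
v=cv2.fitLine(s[:,:2].astype(np.float32),cv2.DIST_HUBER,0,.01,.01).ravel(); print("panel",v,np.arctan2(v[1],v[0]),s.min(0),s.max(0))
b=cv2.imread("pics/top0.png").astype(int)
m=(P[...,2]>.06)&(P[...,2]<.08)&(b[...,0]>b[...,2]*1.5); m[:180]=0;m[310:]=0;m[:,:325]=0;m[:,445:]=0
q=P[m][:,:2].astype(np.float32); print("tubrim",cv2.minAreaRect(q),len(q))
E
```

```text
handle [[0.5439 0.2741 0.184 ]
 [0.43   0.2679 0.184 ]] [0.48695113 0.27102044 0.184     ] 0.1140566088907523
ears [[0.5935 0.0935 0.16  ]
 [0.4098 0.0783 0.16  ]] [0.5016904  0.08591604 0.16      ]
tub [[ 0.5954 -0.0355  0.07  ]
 [ 0.6206 -0.2117  0.07  ]
 [ 0.4276 -0.2334  0.07  ]
 [ 0.4074 -0.0628  0.07  ]] [ 0.51274322 -0.13586294  0.07      ] [np.float64(0.19004128569204568), np.float64(0.17793884694920414), np.float64(0.19421549135825492), np.float64(0.17174773212425587)]
428 [0.48725028 0.27094448 0.18746737] [0.43136501 0.26103544 0.18246786] [0.5444782  0.280833   0.19202017]
handle axis [-0.99759597 -0.06929843] -3.072238642392697
panel [0.99760056 0.06923255 0.498678   0.06649804] 0.06928798 [ 0.39795454 -0.04658828  0.02000009] [0.59964465 0.16031212 0.07497336]
tubrim ((0.5157853960990906, -0.1421503871679306), (0.1955917775630951, 0.18515998125076294), 6.892939567565918) 1062
```

```bash
cat >> h.py <<'E'
from scipy.spatial.transform import Rotation as Ro
SO=np.array([.5028,.0455]); SX=np.array([.9976,.0693]); SY=np.array([-.0693,.9976])
def go(px,py,pz,jawdir=None):
    "grasp point target -> tool-frame shift mm and turn"
    s=r.get_state(); M=Ro.from_quat(s["eef_rot"]).as_matrix(); g=s["tool_pos"]+M[:,0]*.147
    dm=M.T@(np.array([px,py,pz])-g)*1000
    print("clock",round(s["clock"],2),"grasp",g.round(4),"F",s["contact_force"].round(1),"open",round(s["opening"],3))
    print("tool axes x",M[:,0].round(3),"y",M[:,1].round(3),"z",M[:,2].round(3)); print("shift mm (tool)",dm.round(1))
    if jawdir is not None:
        j=np.array([*jawdir,0.])/np.linalg.norm(jawdir)
        for k in(1,-1): print("turn",np.arctan2(k*j@M[:,2],k*j@M[:,1]).round(4), "q7",s["q"][6].round(2))
E
python3 - <<'E'
from h import *
g=atz("top",[(752/2.4+110,213/2.4+130),(770/2.4+110,308/2.4+130)],.07); print(g,g.mean(0))
go(.5254,-.2278,.20,(-.125,.992))
p=cv2.imread("pics/top0.png"); crop(p,"pics/c1.png",330,180,440,310,5)
E
```

```text
[[ 0.56915905 -0.22851396  0.07      ]
 [ 0.48260109 -0.23897233  0.07      ]] [ 0.52588007 -0.23374314  0.07      ]
clock 0.1 grasp [ 0.2146 -0.5864  0.257 ] F [0.  0.5 0.1] open 1.003
tool axes x [-0.001  0.001 -1.   ] y [ 0.344 -0.939 -0.002] z [-0.939 -0.344  0.   ]
shift mm (tool) [  57.3 -229.8 -415.2]
turn -2.916 q7 -0.22
turn 0.2256 q7 -0.22
```

View pics/c1.png

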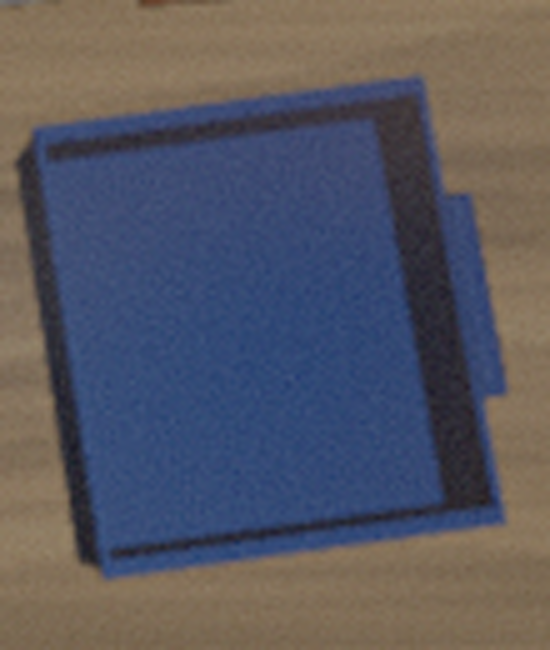

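Possible mix-ups for the tub are the blue bins at (150,85), (290,85), (430,80) and (500,78) and the blue box at (25,370). Only the one at (382,245) has a finger lip (424,240) and stands before the stand, and the crop confirms it. For the coupling, the orange one at (347,148) lies on the counter, outside the tray.

```bash
python3 - <<'E'
from h import *
f=lambda L:[(x/5+330,y/5+180) for x,y in L]
t=atz("top",f([(38,130),(422,78),(505,522),(105,577)]),.07); print(t.round(4),t.mean(0)); a=cv2.minAreaRect(t[:,:2].astype(np.float32)); print(a)
for i,j in((3,0),(2,1)): d=t[j]-t[i]; print(np.arctan2(d[1],d[0]))
g=atz("top",f([(472,195),(507,393)]),.07); print(g, g.mean(0))
E
```

```text
[[ 0.6005 -0.0414  0.07  ]
 [ 0.6211 -0.2122  0.07  ]
 [ 0.4271 -0.2355  0.07  ]
 [ 0.4065 -0.0632  0.07  ]] [ 0.51381025 -0.13808762  0.07      ]
((0.5138188004493713, -0.13775689899921417), (0.19543053209781647, 0.17355851829051971), 6.807587623596191)
0.11150535192678529
0.11941664268558931
[[ 0.56856881 -0.23081543  0.07      ]
 [ 0.48200884 -0.24015744  0.07      ]] [ 0.52528883 -0.23548644  0.07      ]
```

Request:
carry_out --targets "0.7 5 -19 -34.5 0; 0.7 5 -19 -34.5 0; 0.7 5 -19 -34.5 0; 0.7 5 -19 -34.5 0; 0.7 5 -19 -34.5 0; 0.7 5 -19 -34.5 0; 0.7 5 -19 -34.5 0; 0.7 5 -19 -34.5 0; 0.7 5 -19 -34.5 0; 0.7 5 -19 -34.5 0; 0.7 5 -19 -34.5 0; 0.7 5 -19 -34.5 0; 0.7 5 0 0 0.12; 0.7 0 0 0 0.114; 0.7 0 0 0 0; 0.7 0 0 0 0" --force 20

```text
clock: 1.43
tool_pos: [0.5251, -0.2305, 0.3394]
eef_rot: [-0.705, -0.042, 0.706, -0.042]
contact_force: [0.7, -0.3, 0.0]
opening: 0.701
```

```bash
python3 - <<'E'
from h import *
go(.5245,-.2288,.059,(-.117,.993))
E
```

```text
clock 1.43 grasp [ 0.5249 -0.2306  0.1924] F [ 0.7 -0.3  0. ] open 0.701
tool axes x [-0.001 -0.    -1.   ] y [ 0.12  -0.993  0.   ] z [-0.993 -0.12   0.001]
shift mm (tool) [ 1.334e+02 -1.900e+00  1.000e-01]
turn -3.139 q7 -1.16
turn 0.0026 q7 -1.16
```

Request:
carry_out --targets "0.7 25 -2 0 0; 0.7 30 0 0 0; 0.7 30 0 0 0; 0.7 25 0 0 0; 0.7 15 0 0 0; 0.7 6 0 0 0; 0.7 0 0 0 0; 0 0 0 0 0; 0 0 0 0 0; 0 0 0 0 0; 0 0 0 0 0; 0 0 0 0 0" --force 20

```text
clock: 2.43
tool_pos: [0.5253, -0.2287, 0.2095]
eef_rot: [0.706, 0.041, -0.705, 0.042]
contact_force: [0.2, 0.3, 0.0]
opening: 0.345
```

```bash
python3 - <<'E'
from h import *
go(.5139,-.1156,.060,(-.0693,.9976))
p,d=eyes.snapshot("side"); crop(p,"pics/s1.png",150,130,430,410,2)
E
```

```text
clock 2.43 grasp [ 0.5255 -0.2287  0.0625] F [0.2 0.3 0. ] open 0.345
tool axes x [ 0.001 -0.001 -1.   ] y [ 0.117 -0.993  0.001] z [-0.993 -0.117 -0.001]
shift mm (tool) [   2.4 -113.7   -1.7]
turn -3.094 q7 -1.18
turn 0.0476 q7 -1.18
```

View pics/s1.png

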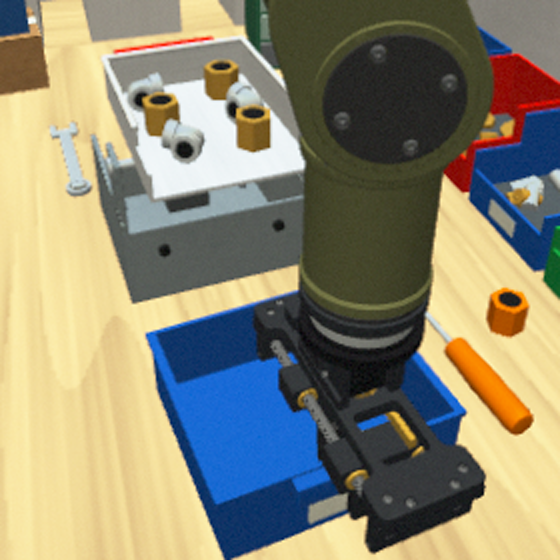

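The gripper straddles the lip and is still closing. I'll let it finish.

Request:
carry_out --targets "0 0 0 0 0; 0 0 0 0 0; 0 0 0 0 0; 0 0 0 0 0; 0 0 0 0 0; 0 0 0 0 0" --force 20

```text
clock: 2.98
tool_pos: [0.5251, -0.2284, 0.209]
eef_rot: [0.706, 0.041, -0.706, 0.041]
contact_force: [-0.1, 1.1, 5.1]
opening: 0.177
```

Request:
carry_out --targets "0 0 -5 0 0.012; 0 0 -10 0 0.012; 0 0 -10 0 0.012; 0 0 -10 0 0.012; 0 0 -10 -0.5 0; 0 0 -10 -0.5 0; 0 0 -10 -0.5 0; 0 0 -10 0 0; 0 0 -10 0 0; 0 0 -8 0 0; 0 0 -5 0 0; 0 0 -3 0 0; 0 0 0 0 0; 0 0 0 0 0"

```text
clock: 4.15
tool_pos: [0.5187, -0.1261, 0.2089]
eef_rot: [0.707, 0.025, -0.707, 0.025]
contact_force: [1.0, -1.9, 6.3]
opening: 0.181
```

```bash
python3 - <<'E'
from h import *
go(.5139,-.1156,.060,(-.0693,.9976))
p,d=eyes.snapshot("side"); crop(p,"pics/s2.png",170,180,370,380,3)
E
```

```text
clock 4.15 grasp [ 0.5188 -0.1259  0.0619] F [ 1.  -1.9  6.3] open 0.181
tool axes x [ 0.     0.001 -1.   ] y [ 0.07  -0.998 -0.001] z [-0.998 -0.07  -0.   ]
shift mm (tool) [  1.9 -10.6   4.2]
turn -3.1406 q7 -1.33
turn 0.001 q7 -1.33
```

View pics/s2.png

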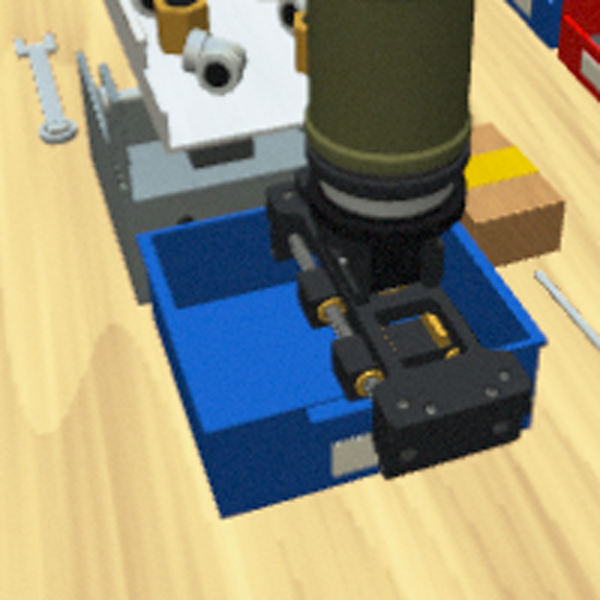

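Request:
carry_out --targets "0 0 -2.5 1.5 0; 0 0 -2.5 1.5 0; 0 0 -2 0.5 0; 0 0 -2 0.5 0; 0 0 -1.5 0 0; 0 0 0 0 0; 0 0 0 0 0"

```text
clock: 4.78
tool_pos: [0.514, -0.1171, 0.2089]
eef_rot: [0.707, 0.024, -0.706, 0.024]
contact_force: [0.6, -4.7, 5.6]
opening: 0.177
```

Request:
carry_out --targets "0 0 -1.5 0 0; 0 0 -1.5 0 0; 0 0 0 0 0; 0 0 0 0 0"

```text
clock: 5.12
tool_pos: [0.5136, -0.1144, 0.2089]
eef_rot: [0.707, 0.024, -0.707, 0.024]
contact_force: [0.8, -4.6, 5.5]
opening: 0.179
```

Request:
carry_out --targets "0 0 -1.5 0 0; 0 0 -1.5 0 0; 0 0 0 0 0; 0 0 0 0 0"

```text
clock: 5.45
tool_pos: [0.5139, -0.1124, 0.2089]
eef_rot: [0.707, 0.023, -0.706, 0.025]
contact_force: [1.8, -6.6, 4.8]
opening: 0.18
```

```bash
python3 - <<'E'
from h import *
go(.5139,-.1156,.060,(-.0693,.9976))
p,d=eyes.snapshot("side"); crop(p,"pics/s3.png",180,200,330,340,4); 
p,d=eyes.snapshot("top"); crop(p,"pics/t3.png",270,170,440,320,4.5); 
print(proj("top",[[*(SO+.018*SY+k*SX),.07] for k in(-.098,.098)]))
E
```

```text
clock 5.45 grasp [ 0.5141 -0.1127  0.0619] F [ 1.8 -6.6  4.8] open 0.18
tool axes x [ 0.002 -0.002 -1.   ] y [ 0.068 -0.998  0.002] z [-0.998 -0.068 -0.002]
shift mm (tool) [2.  2.8 0.4]
turn 3.1403 q7 -1.35
turn -0.0013 q7 -1.35
[[294.98769527 297.51566106]
 [287.0451737  207.35204841]]
```

View pics/s3.png

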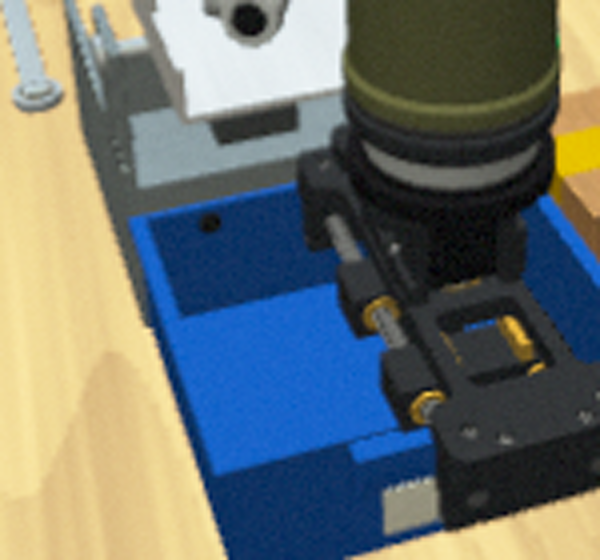

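View pics/t3.png

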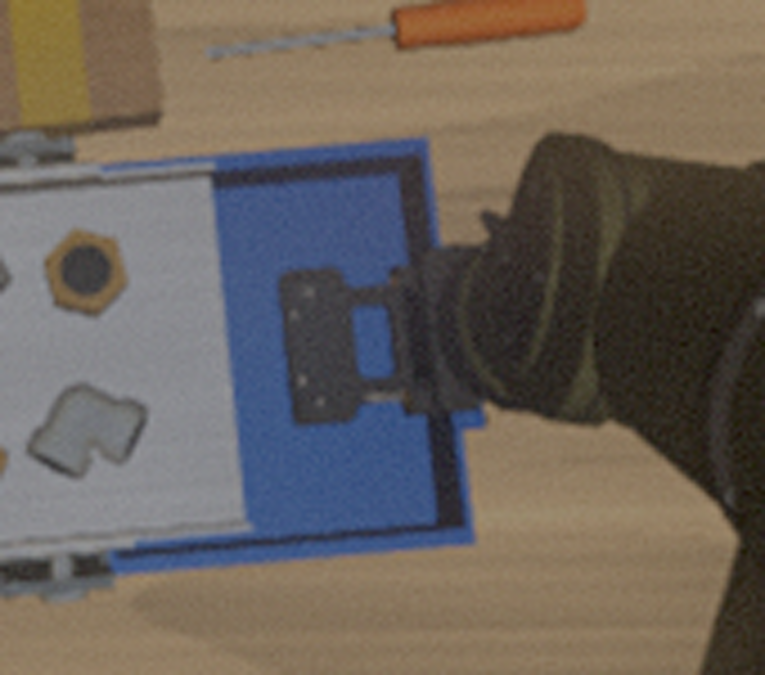

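```bash
python3 - <<'E'
from h import *
t=atz("top",[(x/4.5+270,y/4.5+170) for x,y in[(428,138),(474,543)]],.07)[:,:2]; print(t)
for p in t: print("stand",(p-SO)@SX,(p-SO)@SY)
E
```

```text
[[ 0.61150189 -0.1026683 ]
 [ 0.41568053 -0.11561663]]
stand 0.09817294403747336 -0.1553457351427339
stand -0.09807576802977175 -0.15469256703558806
```

The tub is centred (corners at x = ±98 mm in stand axes) and square. Its rear edge at -155 mm shows it up against the panel. In the side view, the panel's bolt heads at (208,222) now show through at the tub's back wall. I'll release it and rise.

Request:
carry_out --targets "0.5 0 0 0 0; 0.5 0 0 0 0; 0.5 0 0 0 0; 0.5 0 0 0 0; 0.5 -20 0 0 0; 0.5 -35 0 0 0; 0.5 -40 0 0 0; 0.5 -40 0 0 0; 0.5 -40 0 0 0; 0.5 -40 0 0 0; 0.5 -10 0 0 0; 0.5 0 0 0 0"

```text
clock: 6.55
tool_pos: [0.514, -0.1112, 0.4369]
eef_rot: [0.709, 0.024, -0.704, 0.025]
contact_force: [-0.7, 0.1, -0.7]
opening: 0.495
```

```bash
python3 - <<'E'
from h import *
go(.4872,.2709,.28,(-.0693,.9976))
E
```

```text
clock 6.55 grasp [ 0.515  -0.1113  0.2899] F [-0.7  0.1 -0.7] open 0.495
tool axes x [ 0.007 -0.    -1.   ] y [ 0.069 -0.998  0.001] z [-0.998 -0.069 -0.007]
shift mm (tool) [   9.5 -383.2    1.3]
turn -3.1414 q7 -1.35
turn 0.0002 q7 -1.35
```

Request:
carry_out --targets "0.45 0 -15 0 0; 0.45 0 -30 0 0; 0.45 0 -35 0 0; 0.45 0 -35 0 0; 0.45 0 -35 0 0; 0.45 0 -35 0 0; 0.45 0 -35 0 0; 0.45 0 -35 0 0; 0.45 0 -35 0 0; 0.45 0 -35 0 0; 0.45 0 -33 0 0; 0.45 0 -20 0 0; 0.45 0 -5 1 0; 0.45 0 0 0 0; 0.45 0 0 0 0"

```text
clock: 7.8
tool_pos: [0.4859, 0.269, 0.4324]
eef_rot: [-0.706, -0.023, 0.708, -0.025]
contact_force: [0.4, -0.8, -0.1]
opening: 0.45
```

```bash
python3 - <<'E'
from h import *
go(.4872,.2709,.182,(-.0693,.9976))
p,d=eyes.snapshot("top"); crop(p,"pics/t4.png",130,190,350,310,3.6); 
p,d=eyes.snapshot("side"); crop(p,"pics/s4.png",150,50,390,250,3.3); 
E
```

```text
clock 7.8 grasp [0.4856 0.2686 0.2854] F [ 0.4 -0.8 -0.1] open 0.45
tool axes x [-0.002 -0.003 -1.   ] y [ 0.068 -0.998  0.003] z [-0.998 -0.068  0.002]
shift mm (tool) [103.4  -2.4  -2. ]
turn 3.1402 q7 -2.05
turn -0.0014 q7 -2.05
```

View pics/t4.png

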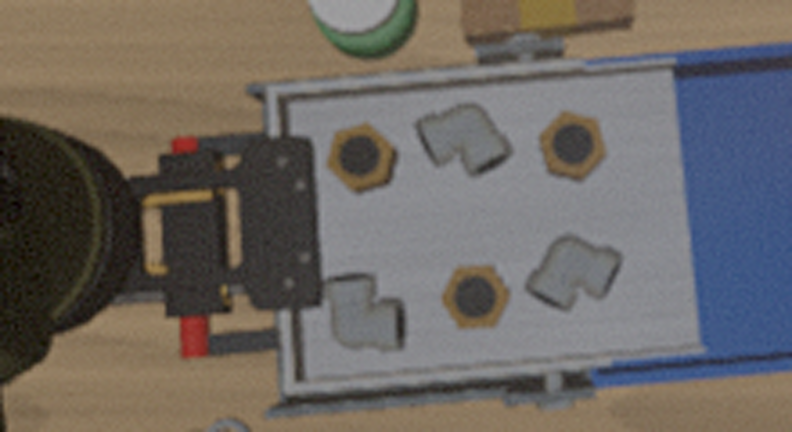

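View pics/s4.png

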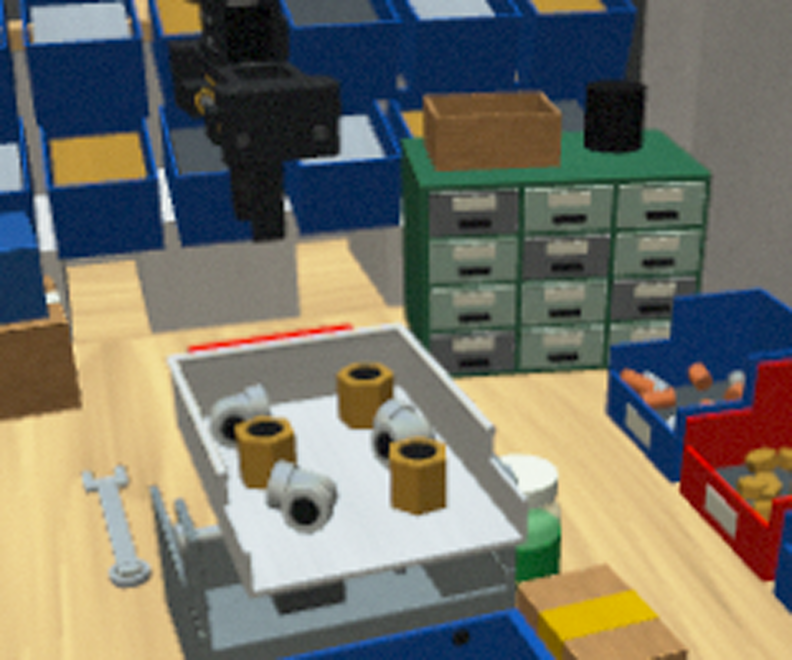

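The gripper is over the middle of the red bar, and the jaws lie across it. I'll descend and grip.

Request:
carry_out --targets "0.45 10 -2.5 -2 0; 0.45 20 0 0 0; 0.45 22 0 0 0; 0.45 20 0 0 0; 0.45 14 0 0 0; 0.45 9 0 0 0; 0.45 5 0 0 0; 0.45 0 0 0 0; 0.45 0 0 0 0; 0.1 0 0 0 0; 0.1 0 0 0 0; 0.1 0 0 0 0; 0.1 0 0 0 0; 0.1 0 0 0 0; 0.1 0 0 0 0; 0.1 0 0 0 0; 0.1 0 0 0 0; 0.1 0 0 0 0" --force 15

```text
clock: 9.4
tool_pos: [0.4882, 0.2725, 0.3337]
eef_rot: [0.707, 0.024, -0.707, 0.024]
contact_force: [1.6, -3.3, -0.0]
opening: 0.178
```

```bash
python3 - <<'E'
from h import *
go(.4872,.2709,.182,(-.0693,.9976))
E
```

```text
clock 9.4 grasp [0.4883 0.2724 0.1867] F [ 1.6 -3.3 -0. ] open 0.178
tool axes x [ 0.    -0.001 -1.   ] y [ 0.068 -0.998  0.001] z [-0.998 -0.068 -0.   ]
shift mm (tool) [4.7 1.4 1.2]
turn 3.1405 q7 -2.04
turn -0.0011 q7 -2.04
```

The opening is 15.7 mm, so the bar is gripped. Now I'll press down slowly.

Request:
carry_out --targets "0.1 2 0 0 0; 0.1 2 0 0 0; 0.1 2 0 0 0; 0.1 2 0 0 0; 0.1 2 0 0 0; 0.1 1.5 0 0 0; 0.1 1 0 0 0; 0.1 0 0 0 0; 0.1 0 0 0 0" --force 20

```text
clock: 10.15
tool_pos: [0.488, 0.2738, 0.3213]
eef_rot: [0.707, 0.025, -0.706, 0.024]
contact_force: [1.1, 1.1, 3.0]
opening: 0.176
```

Request:
carry_out --targets "0.1 1 0 0 0; 0.1 1 0 0 0; 0.1 1 0 0 0; 0.1 0 0 0 0; 0.1 0 0 0 0"

```text
clock: 10.57
tool_pos: [0.488, 0.2738, 0.3195]
eef_rot: [0.707, 0.025, -0.706, 0.024]
contact_force: [-0.5, 0.5, 13.1]
opening: 0.176
```

The press reached its stop (13 N). Now I'll ease it up to θ≈0.1 and see whether it has been released.

Request:
carry_out --targets "0.1 -3 0 0 0; 0.1 -3 0 0 0; 0.1 -3 0 0 0; 0.1 -3 0 0 0; 0.1 -3 0 0 0; 0.1 -3 0 0 0; 0.1 -3 1 0 0; 0.1 -3 1 0 0; 0.1 -3 1 0 0; 0.1 -3 1 0 0; 0.1 0 0 0 0; 0.1 0 0 0 0"

```text
clock: 11.57
tool_pos: [0.4882, 0.2692, 0.3484]
eef_rot: [0.707, 0.025, -0.707, 0.024]
contact_force: [2.5, 0.3, -1.0]
opening: 0.173
```

```bash
cat >> h.py <<'E'
def arc(ths,th0):
    "tool shifts (x,y) from theta th0 through list"
    f=lambda t:187.4*np.array([np.cos(.1608+t),np.sin(.1608+t)])
    for t in ths:
        d=f(t)-f(th0); print(f"{-d[1]:.1f} {-d[0]:.1f}",end="; "); th0=t
    print()
E
python3 - <<'E'
from h import *
go(.4872,.2709,.182)
p,d=eyes.snapshot("side"); crop(p,"pics/s5.png",170,100,340,300,3); 
arc(np.arange(.16,1.0,.05),.11)
E
```

```text
clock 11.57 grasp [0.4882 0.2693 0.2014] F [ 2.5  0.3 -1. ] open 0.173
tool axes x [ 0.  0. -1.] y [ 0.069 -0.998 -0.   ] z [-0.998 -0.069 -0.   ]
shift mm (tool) [19.4 -1.7  0.9]
-9.0 2.7; -8.8 3.2; -8.6 3.6; -8.5 4.0; -8.2 4.5; -8.0 4.9; -7.8 5.3; -7.5 5.6; -7.2 6.0; -6.9 6.4; -6.6 6.7; -6.2 7.0; -5.9 7.3; -5.5 7.6; -5.1 7.9; -4.7 8.1; -4.3 8.3;
```

View pics/s5.png

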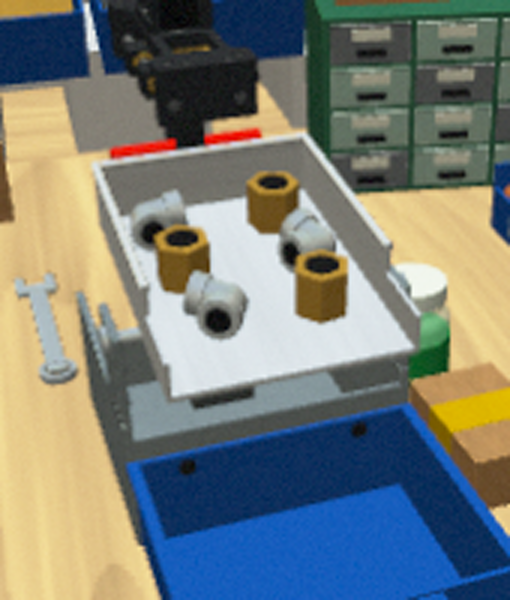

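The tray has come free: it is at θ≈0.08 with no load, and the red bar shows above the back wall at (180,143). Now I'll tip it along the arc.

Request:
carry_out --targets "0.1 -4.5 1.2 0 0; 0.1 -4.5 1.4 0 0; 0.1 -4.5 1.5 0 0; 0.1 -4.4 1.6 0 0; 0.1 -4.4 1.7 0 0; 0.1 -4.3 1.8 0 0; 0.1 -4.3 1.9 0 0; 0.1 -4.2 2 0 0; 0.1 -4.2 2.1 0 0; 0.1 -4.1 2.2 0 0; 0.1 -4.1 2.3 0 0; 0.1 -4 2.4 0 0; 0.1 -4 2.5 0 0; 0.1 -3.9 2.6 0 0; 0.1 0 0 0 0" --force 25

```text
clock: 12.87
tool_pos: [0.4899, 0.2432, 0.409]
eef_rot: [0.707, 0.026, -0.706, 0.023]
contact_force: [1.3, 6.1, 0.7]
opening: 0.172
```

```bash
cat >> h.py <<'E'
def theta(off=.0067):
    s=r.get_state(); M=Ro.from_quat(s["eef_rot"]).as_matrix(); g=s["tool_pos"]+M[:,0]*.147
    y=(g[:2]-SO)@SY-.040; z=g[2]-off-.150; return np.arctan2(z,y)-.1608, np.hypot(y,z), s["contact_force"].round(1)
E
python3 - <<'E'
from h import *
print(theta())
p,d=eyes.snapshot("side"); crop(p,"pics/s6.png",170,100,370,300,3); 
t=theta()[0]; arc(t+np.arange(1,20)*.025,t)
E
```

```text
(np.float64(0.42517284466117106), np.float64(0.19034610454508405), array([1.3, 6.1, 0.7]))
-3.9 2.6; -3.8 2.7; -3.7 2.8; -3.7 2.9; -3.6 3.0; -3.5 3.1; -3.4 3.2; -3.4 3.3; -3.3 3.4; -3.2 3.4; -3.1 3.5; -3.0 3.6; -2.9 3.7; -2.8 3.7; -2.7 3.8; -2.6 3.9; -2.5 3.9; -2.4 4.0; -2.3 4.1;
```

View pics/s6.png

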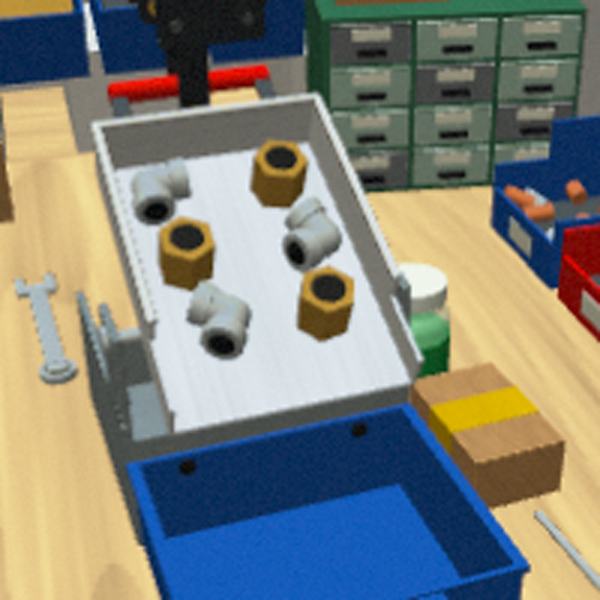

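All six still rest on the tray at θ≈0.43. I'll continue, slowly.

Request:
carry_out --targets "0.1 -3.7 3.2 0 0; 0.1 -3.6 3.3 0 0; 0.1 -3.5 3.3 0 0; 0.1 -3.5 3.4 0 0; 0.1 -3.4 3.4 0 0; 0.1 0 0 0 0; 0.1 -3.3 3.3 0 0; 0.1 -3.2 3.3 0 0; 0.1 0 0 0 0; 0.1 0 0 0 0; 0.1 0 0 0 0"

```text
clock: 13.83
tool_pos: [0.4911, 0.2235, 0.4339]
eef_rot: [0.708, 0.029, -0.706, 0.023]
contact_force: [-1.3, 13.0, 7.4]
opening: 0.173
```

```bash
python3 - <<'E'
from h import *
print(theta())
p,d=eyes.snapshot("side"); crop(p,"pics/s7.png",170,100,370,300,3); 
t=theta()[0]; arc(t+np.arange(1,20)*.025,t)
E
```

```text
(np.float64(0.5895377426525297), np.float64(0.1910238831017351), array([-1.3, 13. ,  7.4]))
-3.4 3.2; -3.3 3.3; -3.2 3.4; -3.1 3.5; -3.0 3.6; -3.0 3.6; -2.9 3.7; -2.8 3.8; -2.7 3.8; -2.6 3.9; -2.5 4.0; -2.4 4.0; -2.3 4.1; -2.2 4.1; -2.1 4.2; -2.0 4.3; -1.9 4.3; -1.8 4.3; -1.6 4.4;
```

View pics/s7.png

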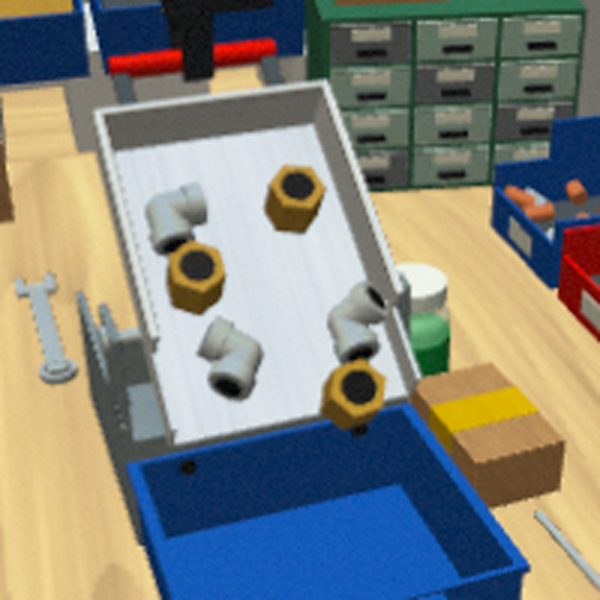

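Sliding has begun: the coupling at (352,395) is at the nose. The tool is pressing about 14 N towards the hinge, so I'll steer the path slightly outward.

Request:
carry_out --targets "0.1 -3.8 2.4 0 0; 0.1 -3.8 2.4 0 0; 0.1 0 0 0 0; 0.1 -3.6 2.6 0 0; 0.1 0 0 0 0; 0.1 -3.6 2.8 0 0; 0.1 0 0 0 0; 0.1 0 0 0 0; 0.1 0 0 0 0"

```text
clock: 14.63
tool_pos: [0.4921, 0.2109, 0.4478]
eef_rot: [0.707, 0.027, -0.706, 0.023]
contact_force: [2.1, 8.8, 3.5]
opening: 0.172
```

```bash
python3 - <<'E'
from h import *
print(theta())
p,d=eyes.snapshot("side"); crop(p,"pics/s8.png",170,100,370,300,3); 
E
```

```text
(np.float64(0.6895916603993546), np.float64(0.191738316844737), array([2.1, 8.8, 3.5]))
```

View pics/s8.png

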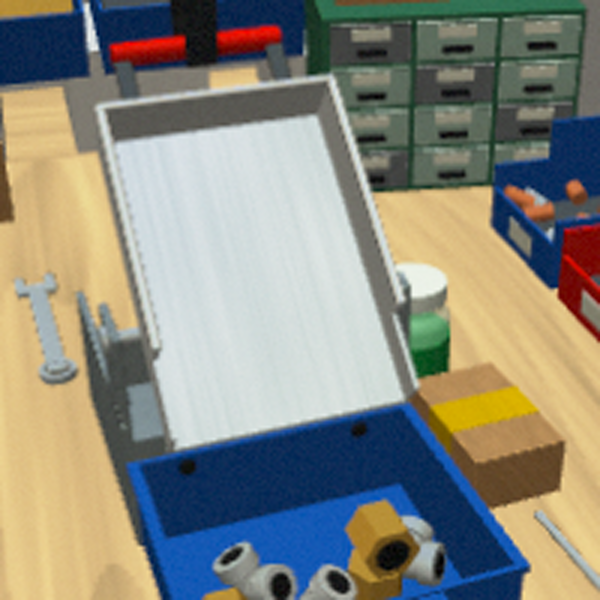

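Request:
carry_out --targets "0.1 0 0 0 0; 0.1 0 0 0 0; 0.1 0 0 0 0; 0.1 0 0 0 0; 0.1 0 0 0 0; 0.1 0 0 0 0"

```text
clock: 15.18
tool_pos: [0.4921, 0.211, 0.4477]
eef_rot: [0.707, 0.027, -0.706, 0.023]
contact_force: [1.2, 8.2, 1.6]
opening: 0.168
```

```bash
python3 - <<'E'
from h import *
print(theta())
p,d=eyes.snapshot("side"); crop(p,"pics/s9.png",190,220,370,380,3.7); S=cloud("side",d)
p,d=eyes.snapshot("top"); crop(p,"pics/t9.png",200,180,400,320,4); P=cloud("top",d); np.save("pics/t9d.npy",d)
b=(P[...,:2]-SO); X=b@SX; Y=b@SY
m=(abs(X)<.088)&(Y>-.15)&(Y<-.05)
print("max height in tub",np.sort(P[...,2][m])[-15:].round(3))
E
```

```text
(np.float64(0.689032622550872), np.float64(0.19173276839846276), array([1.2, 8.2, 1.6]))
max height in tub [0.07  0.07  0.07  0.07  0.07  0.07  0.07  0.07  0.07  0.07  0.07  0.07
 0.07  0.071 0.072]
```

View pics/s9.png

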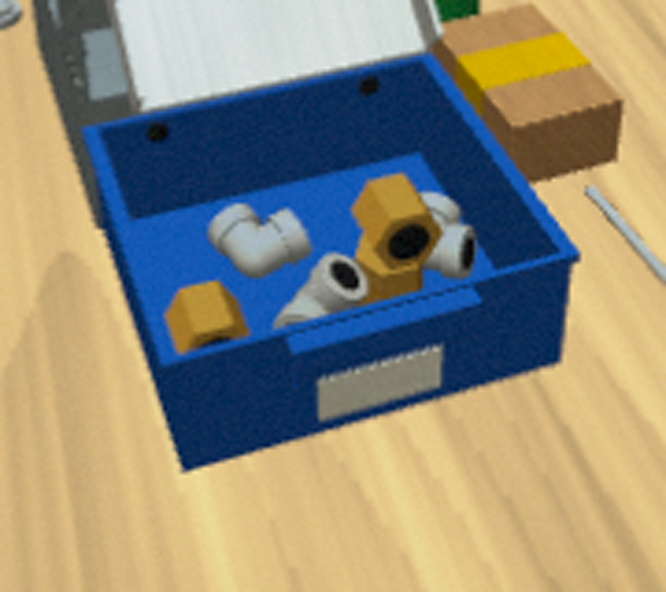

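View pics/t9.png

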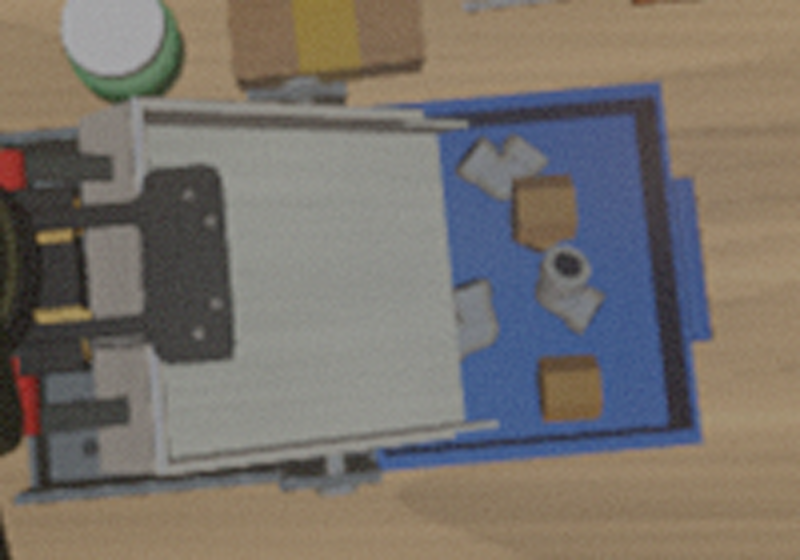

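```bash
python3 - <<'E'
from h import *
P=cloud("top",np.load("pics/t9d.npy"))
for c in [(545,210),(570,265),(572,388),(500,165),(478,315)]:
    print(c,P[int(c[1]/4+180),int(c[0]/4+200)].round(3))
t=atz("top",[(x/4+200,y/4+180) for x,y in[(660,84),(703,442)]],.07)[:,:2]
for p in t: print("stand",(p-SO)@SX,(p-SO)@SY)
t=theta()[0]; arc(t-np.arange(1,25)*.04,t)
E
```

```text
(545, 210) [ 0.543 -0.036  0.069]
(570, 265) [ 0.514 -0.053  0.038]
(572, 388) [ 0.445 -0.053  0.034]
(500, 165) [ 0.573 -0.017  0.026]
(478, 315) [ 0.488 -0.001  0.026]
stand 0.0974502759934935 -0.15501506935943263
stand -0.09780220690229438 -0.15562187280881207
5.1 -5.5; 5.3 -5.3; 5.5 -5.1; 5.7 -4.9; 5.9 -4.7; 6.1 -4.4; 6.2 -4.2; 6.4 -3.9; 6.5 -3.7; 6.7 -3.4; 6.8 -3.1; 6.9 -2.8; 7.0 -2.6; 7.1 -2.3; 7.2 -2.0; 7.3 -1.7; 7.4 -1.4; 7.4 -1.1; 7.5 -0.8; 7.5 -0.5; 7.5 -0.2; 7.5 0.1; 7.5 0.4; 7.5 0.7;
```

All six are in the tub: three elbows at (255,240), (330,290) and (450,235), and three couplings at (205,315), (395,215) and (390,280). The top of the highest reads 69 mm, so its centre is about 53 mm. The tub has not moved. Now I'll bring the tray down by reversing the path.

Request:
carry_out --targets "0.1 3.6 -2.8 0 0; 0.1 5 -4 0 0; 0.1 6.2 -4 0 0; 0.1 6.5 -5.5 0 0; 0.1 6.5 -6.4 0 0; 0.1 6.5 -6.3 0 0; 0.1 6.5 -5.5 0 0; 0.1 6 -4.5 0 0; 0.1 6.2 -4 0 0; 0.1 6.2 -3.5 0 0; 0.1 6.2 -3.2 0 0; 0.1 6.3 -2.9 0 0; 0.1 6.3 -2.6 0 0; 0.1 6.3 -2.3 0 0; 0.1 6.4 -1.9 0 0; 0.1 6.5 -1.2 0 0; 0.1 0 0 0 0; 0.1 0 0 0 0"

```text
clock: 16.78
tool_pos: [0.4883, 0.2693, 0.3488]
eef_rot: [-0.707, -0.024, 0.707, -0.024]
contact_force: [2.7, 4.7, 3.7]
opening: 0.174
```

```bash
python3 - <<'E'
from h import *
print(theta()); go(.4872,.2709,.182)
E
```

```text
(np.float64(0.07913501052057725), np.float64(0.18966505911143722), array([2.7, 4.7, 3.7]))
clock 16.78 grasp [0.4883 0.2693 0.2018] F [2.7 4.7 3.7] open 0.174
tool axes x [-0. -0. -1.] y [ 0.069 -0.998 -0.   ] z [-0.998 -0.069  0.   ]
shift mm (tool) [19.8 -1.7  1. ]
```

Request:
carry_out --targets "0.1 4 -1 0 0; 0.1 4 -1 0 0; 0.1 4 -1 0 0; 0.1 4 -1 0 0; 0.1 3 0 0 0; 0.1 3 0 0 0; 0.1 2.5 0 0 0; 0.1 2 0 0 0; 0.1 1.5 0 0 0; 0.1 1 0 0 0; 0.1 1 0 0 0; 0.1 0 0 0 0; 0.1 0 0 0 0"

```text
clock: 17.87
tool_pos: [0.4879, 0.2739, 0.3194]
eef_rot: [0.707, 0.025, -0.707, 0.024]
contact_force: [2.7, 4.5, 4.8]
opening: 0.17
```

Request:
carry_out --targets "0.1 1 0 0 0; 0.1 1 0 0 0; 0.1 1 0 0 0; 0.1 0 0 0 0; 0.1 0 0 0 0"

```text
clock: 18.28
tool_pos: [0.4878, 0.2737, 0.3189]
eef_rot: [0.707, 0.025, -0.706, 0.024]
contact_force: [-2.8, 2.0, 25.3]
opening: 0.171
```

Request:
carry_out --targets "0.1 -3 0 0 0; 0.1 -3 0 0 0; 0.1 -3 0 0 0; 0.1 -3 0 0 0; 0.1 -3 0 0 0; 0.1 -2 0 0 0; 0.1 0 0 0 0; 0.1 0 0 0 0"

```text
clock: 18.95
tool_pos: [0.4881, 0.2725, 0.3332]
eef_rot: [-0.707, -0.024, 0.707, -0.024]
contact_force: [3.2, 1.1, -0.2]
opening: 0.173
```

Request:
carry_out --targets "0.1 -1.5 0 0 0; 0.1 -1 0 0 0; 0.1 0 0 0 0; 0.1 0 0 0 0"

```text
clock: 19.28
tool_pos: [0.4881, 0.2722, 0.3354]
eef_rot: [-0.706, -0.023, 0.707, -0.025]
contact_force: [4.6, -0.4, -4.9]
opening: 0.173
```

Pulling up meets resistance of about 5 N, so the latch holds. I'll return to level, open and rise.

Request:
carry_out --targets "0.1 2 0 0 0; 0.45 0 0 0 0; 0.45 0 0 0 0; 0.45 0 0 0 0; 0.45 0 0 0 0; 0.45 0 0 0 0; 0.45 -10 0 0 0; 0.45 -20 0 0 0; 0.45 -30 0 0 0; 0.45 -30 0 0 0; 0.45 -30 0 0 0; 0.45 -30 0 0 0; 0.45 -20 0 0 0; 0.45 0 0 0 0; 0.45 0 0 0 0"

```text
clock: 20.53
tool_pos: [0.4878, 0.273, 0.5054]
eef_rot: [0.708, 0.025, -0.706, 0.024]
contact_force: [-0.1, 0.2, 0.8]
opening: 0.448
```

```bash
python3 - <<'E'
from h import *
go(.4872,.2709,.182)
p,d=eyes.snapshot("side"); crop(p,"pics/s10.png",150,100,390,380,2.1); 
p,d=eyes.snapshot("top"); cv2.imwrite("pics/t10.png",p); P=cloud("top",d); 
b=P[...,:2]-SO; X=b@SX; Y=b@SY-.04; Z=P[...,2]
m=(abs(X)<.06)&(Y>-.07)&(Y<.0)&(abs(Z-.16)<.06)
A=np.polyfit(Y[m],Z[m],1); print("floor slope",A,m.sum())
d0=np.load("pics/top0.npy");P=cloud("top",d0);b=P[...,:2]-SO; X=b@SX; Y=b@SY-.04; Z=P[...,2]
m=(abs(X)<.06)&(Y>-.07)&(Y<-.02)&(abs(Z-.16)<.006); print("start",np.polyfit(Y[m],Z[m],1))
E
```

```text
clock 20.53 grasp [0.4882 0.2732 0.3584] F [-0.1  0.2  0.8] open 0.448
tool axes x [ 0.002  0.002 -1.   ] y [ 0.069 -0.998 -0.001] z [-0.998 -0.069 -0.002]
shift mm (tool) [176.4   2.4   1.5]
floor slope [0.00494541 0.15938195] 2184
start [0.00517571 0.15941158]
```

View pics/s10.png

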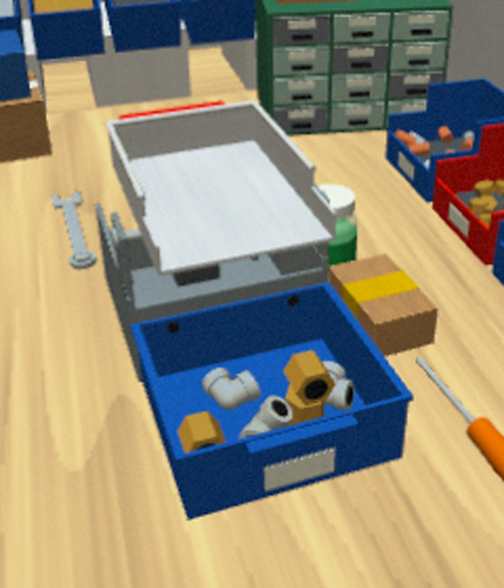

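View pics/t10.png

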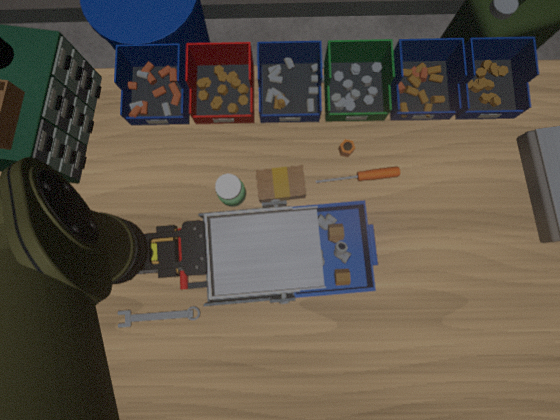

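The tray is level and empty with the gripper clear. Its floor slope is 0.0049, against 0.0052 at the start. The tub holds all six, and the jar, carton, spanner and driver are where they were. I'll wait a second, check again and then hand in.

Request:
carry_out --targets "0.45 0 0 0 0; 0.45 0 0 0 0; 0.45 0 0 0 0; 0.45 0 0 0 0; 0.45 0 0 0 0; 0.45 0 0 0 0; 0.45 0 0 0 0; 0.45 0 0 0 0; 0.45 0 0 0 0; 0.45 0 0 0 0; 0.45 0 0 0 0; 0.45 0 0 0 0"

```text
clock: 21.63
tool_pos: [0.4879, 0.2731, 0.5039]
eef_rot: [0.707, 0.024, -0.707, 0.024]
contact_force: [-0.2, -0.8, 0.2]
opening: 0.452
```

```bash
python3 - <<'E'
from h import *
p,d=eyes.snapshot("top"); P=cloud("top",d); 
b=P[...,:2]-SO; X=b@SX; Y=b@SY-.04; Z=P[...,2]
m=(abs(X)<.06)&(Y>-.07)&(Y<.0)&(abs(Z-.16)<.06)
A=np.polyfit(Y[m],Z[m],1); print("floor slope",A)
if abs(A[0])<.015: print(r.finish_job())
E
```

```text
floor slope [0.00965566 0.15957411]
the job is handed in; nothing more can be done
None
```

The job is done and handed in at about 22 s of the 69 s allowed; no verdict was reported.

- **Tub:** I slid it by its lip against the stand's front. At the check after tipping its corners were at x = ±98 mm in stand axes, so it is centred and square. Its front edge measured 2–3 mm nearer the stand than full contact allows, which is within the calibration error. In the later pictures it had not shifted.
- **Tipping:** I gripped the red bar and pressed to the stop. The latch let go, and I tipped the tray to about 0.69 rad. All six fittings (three elbows, three couplings) slid into the tub. One coupling lies on top of another, with its centre at about 53 mm, below the 70 mm rim.
- **Closing:** I brought the tray back down and pressed it to the stop with 25 N. It then resisted a light pull of about 5 N.
- **Level check:** After letting go, the tray floor's slope was 0.005, the same as at the start. A second later, just before hand-in, it read 0.010. Both are within the 0.02 limit. The rise is probably depth noise, but I did not look into it.
- **Other things on the counter:** The jar, carton, spanner, screwdriver and orange coupling had not visibly moved in the last pictures. The tape measure was hidden under the gripper in the last top view, so I could not check it. I registered no contact near it.

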